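# Load a test cartridge and start the reader

## Task

Lay the blue-labelled cartridge, label up and coloured snout pointing into the machine, flat between the lips of the reader's pulled-out tray, setting it down rather than dropping it. Then push the tray fully home, and only after that flip the green-sleeved bat toggle on the reader's roof over its centre to the opposite side to start the run. Leave the orange cartridge, the bottle and the glove box where they are.

Things in the scene. Friction and masses are not known exactly. Their poses are not given: they have to be found in the camera images.
- reader: White bench-top cartridge reader, fixed: 180 mm deep (x), 200 mm wide (y), roof 95 mm above the bench. Origin: centre of its underside. Its x axis points from its front (with the tray slot, towards the robot) to its back, y to its left seen from the front looking in, z up. It is turned on the bench by up to about 13 degrees either way.
- tray (a joint): Opening of the grey sliding tray with the blue front panel, m: 0 = fully home, about 0.105 = fully pulled out (starts at 0.098 to 0.105). It slides level along the reader's x axis (opening towards -x), has about 2 N friction and stays where it is left.
- tray_floor (a point): Centre of the tray's floor, on its upper face, 24 mm above the bench; it moves with the tray, axes as the reader's. The space for the cartridge is 100 mm (x) by 56 mm (y), bounded by lips 6 mm high and 6 mm thick at both sides and the back and by the inside of the front panel (up to 80 mm above the bench) at the front. The slot in the reader is 90 mm wide and lets things pass up to 77 mm above the bench.
- tray_front (a point): Centre of the outer (robot-side) face of the tray's blue front panel, 49 mm above the bench; it moves with the tray, axes as the reader's. The panel is 90 mm wide, 12 mm thick, from 18 to 80 mm above the bench; it closes flush over the slot, its outer face 12 mm in front of the reader's front face.
- toggle (a joint): Angle of the bat toggle, rad: 0 = off, leaning 0.45 rad from upright towards the reader's front (-x of the reader); 0.90 = on, leaning 0.45 rad towards its back. A spring snaps it to whichever side of upright (0.45) it is nearer; 2 to 3 N at the tip pushes it over, in the reader's x direction.
- toggle_pivot (a point): Pivot of the bat toggle, on the reader's roof 95 mm above the bench, axes as the reader's; the bat swings about the reader's y axis. A thin plate and a 6 mm high bush surround it.
- toggle_tip (a point): Round end of the bat toggle, 62 mm from the pivot: a steel bat 9 to 16 mm thick with a green sleeve 18 mm thick from 40 to 60 mm up the bat. At off it lies 27 mm in front of the pivot and 151 mm above the bench.
- cart_blue: The cartridge to load: a white plastic block with a blue label on top, 90 mm long (x, snout included), 44 mm wide (y), 40 mm high, about 90 g. Origin: its centre, half-way up (20 mm above what it lies on). +x points along the blue snout, z up. The block reaches from x = -45 to +33 mm, the round snout (20 mm thick) from there to +45 mm. It starts flat on the bench, snout roughly away from the robot (within 40 degrees), left or right of the reader.
- snout (a point): End of the blue cartridge's snout, 45 mm ahead (+x) of its origin and 4 mm lower.
- cart_orange: A second cartridge of the same shape with an orange label and snout, on the other side of the reader: leave alone. Origin: its centre, half-way up.
- bottle: Amber bottle, 64 mm thick, 150 mm high, standing left of the reader, loose: leave alone. Origin: centre of its underside.
- gloves: Cardboard glove box, 90 by 170 by 70 mm high, right of the reader, loose: leave alone. Origin: centre of its underside.

How it is judged:
By the outcome, as a careful person would: the job done as asked, in the order asked, and still so for the second after the job is handed in, with the robot touching nothing.
It also fails if it takes over 58 s, if anything falls off the work surface, if the arm or the gripper's body presses on something with over 40 N, if the wrist force passes 120 N, or if a joint passes its speed limit or range.

## Robot

A 7-joint arm with a two-finger parallel gripper is mounted at the origin on the work surface. World frame = base frame: x ahead of the robot, y to its left, z up, the work surface at z = 0. Lengths are in m, angles in rad, forces in N, time in s.
With the tool pointing down it reaches from about 0.425 to 0.925 m from the base axis. Payload 6.8 kg.
Tool frame: the origin (TCP) lies on the centre line of the jaws, within the pads' length; the fingertips stand 25 mm ahead of it and the grasp point (between the pads) lies 6 mm ahead of it; z points along the fingers, y is the direction in which the jaws open and shut (so a half turn about z gives the same grasp; the last joint's range is limited). The gripper opens to 85 mm and grips with 20 to 120 N. Pads are 22 mm wide; open, the fingers measure 114 mm over their backs; the gripper's body (76 mm by 85 mm) begins 54 mm behind the grasp point. The pads swing forward as they close: fully open they stand 13 mm farther back than shut.
Start: joints at [-1.318, 0.477, 0.022, 1.555, -0.011, 1.109, -0.083], TCP at [0.238, 0.632, 0.256] pointing down, gripper open.
Joint ranges: [-2.96, 2.96], [-0.34, 2.1], [-1.41, 1.46], [0.24, 2.44], [-1.37, 4.51], [0.17, 1.92], [-2.96, 2.96]. Speed limits (rad/s): [2.39, 2.39, 3.14, 3.14, 3.14, 3.14, 3.14].

## Interface

Orientations are given as a unit quaternion [w, x, y, z].
In Python, from station import status, cams, order, models gives the robot as it stands.
- The arm moves only by the tool move_arm, never from a script. Its argument "steps" is one flat list of numbers, 7 for each row, row after row: the gripper's target within -1 to 1 (fully open at 1, half-way at 0, shut at -1), then the shift along the world's x, y, z in cm, then the turn, a rotation vector about the world's x, y, z in degrees. A call has 1 to 8 rows; each row shifts and turns the commanded pose from where the row before left it; what a row does not reach is not made up. A row lasts 1/10 s, in which the tool goes at most 50 mm and 8.59 degrees, less where a joint would pass 70% of its speed; a pose out of reach is approached as far as the arm can. A call with a gripper value outside its range is refused whole. The fingers move at their own pace and stop on an object; "newtons" is the grip in N (left out, the last holds). Time passes only in rows, so rows that do not move let the fingers close. It gives the time, the measured TCP pose, the force and the opening at its end, in the units of the state.
- status.get_obs(): the state, without advancing time (a new reading comes with each control period).
- cams.read_camera(name): name is "side" or "top" or "wrist"; returns a dict with "pixels" (480x640x3 uint8, red, green, blue), "mtx" (3x3 intrinsics, pixels), "dist_coeffs" ([k1, k2, p1, p2, k3] as OpenCV has them; the pictures are not rectified), "T" (4x4, takes a point from camera to world coordinates); the wrist camera has in their place "T_tool_cam" (4x4, takes a point from camera to tool coordinates, whose origin is the TCP and whose axes are the flange's). Camera axes: x right, y down, z forward; pixel columns grow to the right and rows downward; lengths in m; the calibration is good to about 2 mm. A picture is of the moment at which its call begins: read the wrist's pose just before it. There is no depth.
- order.hand_in(): hands the job in, once; it reports no verdict.
Trained networks look in the newest picture that a camera, given by its name, has taken for a name from the list of things; names that differ only in an ending like _2 or _b are one class to them, and where a whole thing is asked for, a point or a joint stands for the part that bears it (a point fixed in the world has none). Each returns a list of dicts, best first, with "score" (0 to 1); they miss things now and then, are a little off and sometimes report something else, mostly with a low value. They report only what shows in the picture. A call takes as long as a camera call.
- models.silhouettes(camera, query): "region" (480x640 bool, what is visible of it) and "box" ([centre column, centre row, width, height] in pixels, round what is visible of it).
- models.place_of(camera, query): "position" ([row, column] in pixels: a listed point, or the origin of a listed thing).
The state is a dict: "t": time; "q": joint angles; "joint_vel": joint speeds; "joint_torque": joint torques, N m; "eef_pos": TCP position; "tool_rot": TCP orientation; "contact_force": force on the tool from outside, world axes, zero at the start; "torque": the same for the moment, N m; "gripper_width": opening from 0.0 (shut) to 1.0 (fully open).
Only numpy, scipy, OpenCV 4.12 (cv2) and the standard library are available. Lean on these libraries where they do the work, as an engineer would, in place of code of your own. Each camera call takes 0.05 s, during which the arm holds its last target.

## Working session

There is one attempt and no reset: what is moved stays moved. The work goes in short steps, Python scripts to look and compute and a tool call to move; the robot and the scene stay as the last step left them, time stands still between calls to the robot, and variables do not carry over. Pictures are saved under pics/ and viewed, and the job is handed in when it is done.

Besides the shell and the picture viewer there is one more tool, called after ">>>" as name(argument=value, ...) on one line, values as JSON. move_arm: Moves the arm, as the interface text tells. Its arguments: {"type":"object","properties":{"steps":{"type":"array"},"newtons":{"type":"number"}},"required":["steps"]}

```bash
mkdir -p pics; ls; cat > h.py <<'E'
import numpy as np, cv2
from station import status, cams, order, models
from scipy.spatial.transform import Rotation as R
def ray(c,px):  # px = (col,row)
    p=cv2.undistortPoints(np.array([[px]],float),c["mtx"],np.array(c["dist_coeffs"]))[0,0]
    T=np.array(c["T"]); d=T[:3,:3]@np.array([p[0],p[1],1]); return T[:3,3],d
def atz(c,px,z):
    o,d=ray(c,px); return o+d*(z-o[2])/d[2]
def proj(c,P):
    T=np.linalg.inv(np.array(c["T"])); 
    return cv2.projectPoints(np.array(P,float).reshape(-1,3),cv2.Rodrigues(T[:3,:3])[0],T[:3,3],np.array(c["mtx"],float),np.array(c["dist_coeffs"],float))[0][:,0]
def save(c,n): cv2.imwrite(f"pics/{n}.png",np.ascontiguousarray(c["pixels"][:,:,::-1]))
def wristT():
    s=status.get_obs(); q=s["tool_rot"]; T=np.eye(4); T[:3,:3]=R.from_quat([q[1],q[2],q[3],q[0]]).as_matrix(); T[:3,3]=s["eef_pos"]; return T
def cam(n):
    if n=="wrist":
        W=wristT(); c=cams.read_camera(n); c["T"]=W@np.array(c["T_tool_cam"]); return c
    return cams.read_camera(n)
E
cat > a.py <<'E'
from h import *
import pickle
print(status.get_obs())
C={}
for n in ["top","side"]:
    c=cam(n);C[n]=c;save(c,n+"0");print(n,c["T"].round(3).tolist())
    for q in ["reader","tray_floor","tray_front","toggle_pivot","toggle_tip","cart_blue","snout","cart_orange","bottle","gloves"]:
        r=models.place_of(n,q)
        print(q,[(np.round(x["position"],1).tolist(),round(x["score"],2)) for x in r[:3]])
pickle.dump(C,open("c0.pkl","wb"))
E
python3 a.py
```

```text
pics
{'t': 0.0, 'q': array([-1.31809164,  0.47782494,  0.02235765,  1.55641756, -0.01144383,
        1.10928996, -0.08308028]), 'joint_vel': array([ 1.71649651e-04,  5.64923601e-04,  1.89777237e-03,  2.41718633e-03,
       -4.98523982e-05, -7.82807769e-04, -2.11908073e-03]), 'joint_torque': array([ 3.14358749e-04, -5.96452045e+01,  1.60806801e+00, -2.81194353e+01,
        1.25037198e-02,  9.45434149e-03, -3.76657809e-06]), 'eef_pos': array([0.23814122, 0.63103405, 0.25532369]), 'tool_rot': array([-6.65093519e-05,  1.79400336e-01,  9.83775736e-01, -9.03484762e-04]), 'contact_force': array([ 0.33362727, -1.05138293, -0.39306989]), 'torque': array([-0.02435248,  0.01041974,  0.02995739]), 'gripper_width': 0.998101984465513}
top [[0.03, -0.977, 0.213, 0.254], [-1.0, -0.031, 0.002, -0.017], [0.005, -0.213, -0.977, 1.536], [0.0, 0.0, 0.0, 1.0]]
reader [([207.4, 314.2], 0.62)]
tray_floor [([275.1, 192.3], 0.71), ([258.5, 319.6], 0.58)]
tray_front [([280.8, 322.6], 0.97)]
toggle_pivot [([203.8, 339.9], 0.72)]
toggle_tip [([210.0, 343.0], 0.52)]
cart_blue [([284.2, 410.0], 0.73)]
snout [([267.9, 400.7], 0.81)]
cart_orange [([276.4, 192.8], 0.65)]
bottle [([199.6, 174.5], 0.98)]
gloves [([200.2, 441.4], 0.88)]
side [[0.947, -0.222, 0.231, 0.322], [-0.32, -0.659, 0.681, -0.683], [0.001, -0.719, -0.695, 0.818], [0.0, 0.0, 0.0, 1.0]]
reader [([280.0, 360.4], 0.9)]
tray_floor [([293.0, 299.7], 0.76)]
tray_front [([295.4, 270.1], 0.91)]
toggle_pivot [([272.2, 363.7], 0.62), ([405.2, 443.5], 0.58)]
toggle_tip [([255.2, 358.9], 0.44)]
cart_blue [([395.3, 310.0], 0.69)]
snout [([379.4, 326.2], 0.58)]
cart_orange [([208.7, 242.5], 0.97), ([271.9, 362.8], 0.21)]
bottle [([376.5, 324.9], 0.68), ([187.3, 314.2], 0.66)]
gloves [([406.3, 441.3], 0.67), ([273.2, 364.3], 0.29)]
```

View pics/top0.png

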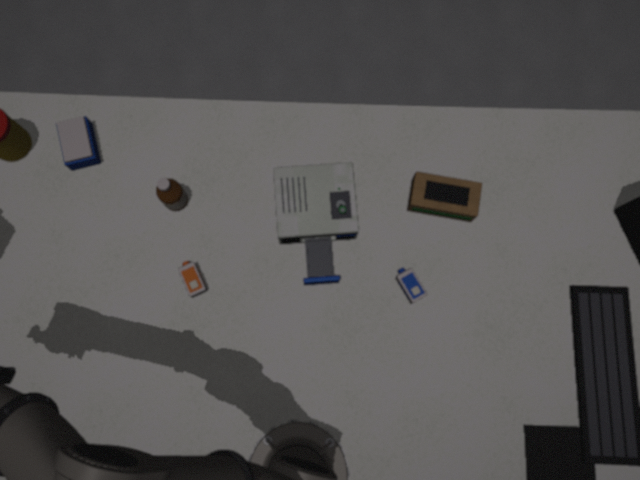

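View pics/side0.png

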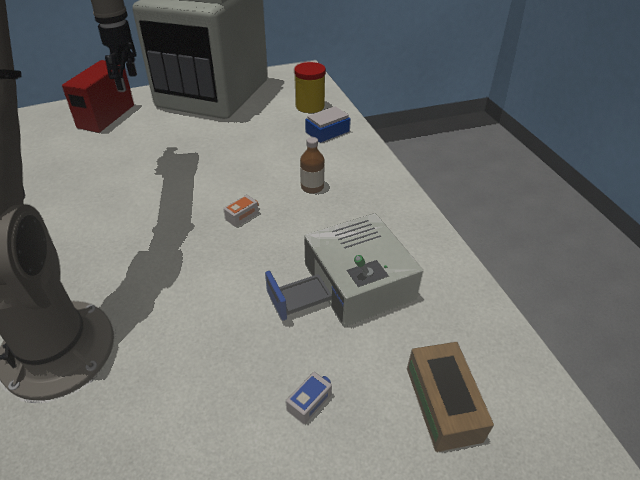

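Top view: reader around (316,202), tray extending to its blue panel at (321,280), blue cartridge at (411,284), toggle at (341,204). In the side view they sit at (362,270), (275,293), (310,396) and (360,262). I'll triangulate these.

```bash
cat > b.py <<'E'
from h import *
import pickle
C=pickle.load(open("c0.pkl","rb"))
def tri(a,b):
    o1,d1=ray(C["top"],a[::-1]);o2,d2=ray(C["side"],b[::-1])
    d1/=np.linalg.norm(d1);d2/=np.linalg.norm(d2)
    s=np.linalg.lstsq(np.c_[d1,-d2],o2-o1,rcond=None)[0]
    p,q=o1+s[0]*d1,o2+s[1]*d2
    return ((p+q)/2).round(4),np.linalg.norm(p-q).round(4)
for n,a,b in [("floor",[258.5,319.6],[293,299.7]),("front",[280.8,322.6],[295.4,270.1]),("pivot",[203.8,339.9],[272.2,363.7]),("tip",[210,343],[255.2,358.9]),("cart",[284.2,410],[395.3,310]),("snout",[267.9,400.7],[379.4,326.2]),("reader",[207.4,314.2],[280,360.4])]: print(n,*tri(a,b))
t=C["top"]
print("floor z24",atz(t,[319.6,258.5],.024),"front",atz(t,[322.6,280.8],.049),"cart",atz(t,[410,284.2],.02),"snout",atz(t,[400.7,267.9],.016))
for n,px in dict(bl=(274,167),br=(353,162),fr=(357,236),fl=(280,240)).items(): print(n,atz(t,px,.095))
print(status.get_obs()["t"], R.from_quat([0.1794,.98377,-.0009,0]).as_matrix().round(2))
print(np.array(cams.read_camera("wrist")["T_tool_cam"]).round(3))
E
python3 b.py
```

```text
floor [ 0.5101 -0.038   0.0309] 0.0046
front [ 0.4476 -0.0466  0.0575] 0.0099
pivot [ 0.6342 -0.0826  0.0988] 0.0086
tip [ 0.6103 -0.0887  0.1582] 0.0047
cart [ 0.4552 -0.2669  0.0233] 0.0008
snout [ 0.4952 -0.2441  0.0203] 0.0029
reader [ 0.654 -0.021  0.001] 0.0023
floor z24 [ 0.51366298 -0.03831954  0.024     ] front [ 0.45374881 -0.04690903  0.049     ] cart [ 0.45605763 -0.26751427  0.02      ] snout [ 0.49737835 -0.24486685  0.016     ]
bl [0.72929714 0.08276591 0.095     ]
br [ 0.74867862 -0.11411723  0.095     ]
fr [ 0.55987388 -0.12687848  0.095     ]
fl [0.54405315 0.06017698 0.095     ]
1.1 [[-0.94  0.35 -0.  ]
 [ 0.35  0.94 -0.  ]
 [-0.   -0.   -1.  ]]
[[ 0.    -0.945 -0.327  0.084]
 [ 1.     0.     0.    -0.   ]
 [-0.    -0.327  0.945 -0.118]
 [ 0.     0.     0.     1.   ]]
```

Estimated reader yaw is about 6°. The cartridge is at (0.456, -0.267) with yaw about 29°. Next I move to a wrist view above it.

>>> move_arm(steps=[1,3,-4,0.5,0,0,6,1,3,-4,0.5,0,0,6,1,3,-4,0.5,0,0,6,1,3,-4,0.5,0,0,6,1,3,-4,0.5,0,0,6,1,3,-4,0,0,0,6,1,3,-4,0,0,0,6,1,3,-4,0,0,0,7])

```text
t: 1.95
eef_pos: [0.4785, 0.3108, 0.2816]
tool_rot: [0.0, -0.247, 0.969, 0.0]
contact_force: [0.1, -0.2, -0.5]
gripper_width: 1.001
```

>>> move_arm(steps=[1,1.5,-4.5,0,0,0,0,1,1.5,-4.5,0,0,0,0,1,1,-4.5,0,0,0,0,1,0.5,-4.5,0,0,0,0,1,0,-4.5,0,0,0,0,1,0,-4.5,0,0,0,0,1,-1,-4.5,0,0,0,0,1,-1,-4.5,0,0,0,0])

```text
t: 2.75
eef_pos: [0.5022, -0.0493, 0.2814]
tool_rot: [0.0, -0.245, 0.97, -0.0]
contact_force: [0.6, -1.6, -0.5]
gripper_width: 1.001
```

```bash
cat > w.py <<'E'
from h import *
import sys,pickle
c=cam("wrist");save(c,sys.argv[1]);pickle.dump(c,open(sys.argv[1]+".pkl","wb"))
Z=dict(tray_floor=.024,tray_front=.049,toggle_pivot=.095,toggle_tip=.151,cart_blue=.02,snout=.016,reader=0)
for q in sys.argv[2:]:
    q,z=(q.split("=")+[None])[:2]; z=float(z) if z else Z[q]
    for x in models.place_of("wrist",q)[:2]:
        r,k=x["position"]; print(q,[round(k),round(r)],round(x["score"],2),atz(c,[k,r],z).round(4))
s=status.get_obs();print(s["t"],s["eef_pos"].round(4))
E
python3 w.py w1 tray_floor tray_front toggle_pivot toggle_tip reader
```

```text
tray_floor [328, 215] 0.76 [ 0.5094 -0.039   0.024 ]
tray_front [228, 326] 0.37 [ 0.671  -0.0802  0.049 ]
toggle_pivot [228, 324] 0.62 [ 0.6376 -0.0822  0.095 ]
toggle_pivot [582, 299] 0.46 [0.4502 0.2081 0.095 ]
toggle_tip [216, 332] 0.6 [ 0.61   -0.0894  0.151 ]
reader [284, 314] 0.7 [ 0.6552 -0.0226  0.    ]
3.05 [ 0.5029 -0.0462  0.2813]
```

View pics/w1.png

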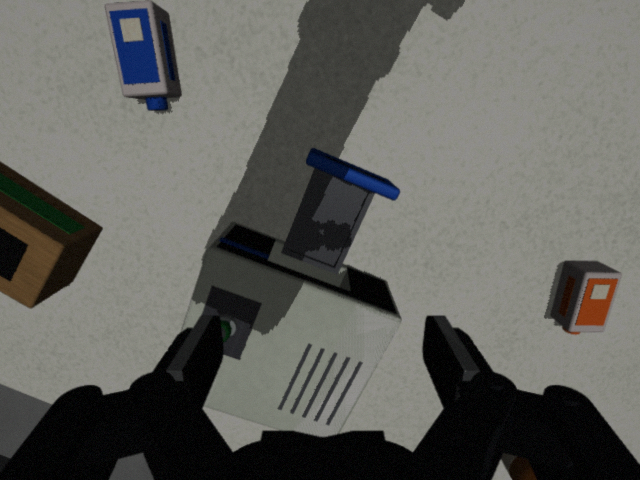

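The wrist picture shows the tray from about (290,250) up to the blue panel at (355,175), the reader roof with its front edge from (218,245) to (400,320), the toggle near (225,328), and the blue cartridge at (145,50). I'll zoom in for corners.

```bash
python3 - <<'E'
import cv2
a=cv2.imread("pics/w1.png"); b=a[130:350,170:420]
cv2.imwrite("pics/w1z.png",cv2.convertScaleAbs(cv2.resize(b,(750,600),interpolation=cv2.INTER_CUBIC)[:],alpha=1.6,beta=25))
b=a[0:130,80:240]
cv2.imwrite("pics/w1c.png",cv2.convertScaleAbs(cv2.resize(b,None,fx=4,fy=4,interpolation=cv2.INTER_CUBIC),alpha=1.3,beta=10))
E
```

```text
(no output)
```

View pics/w1z.png

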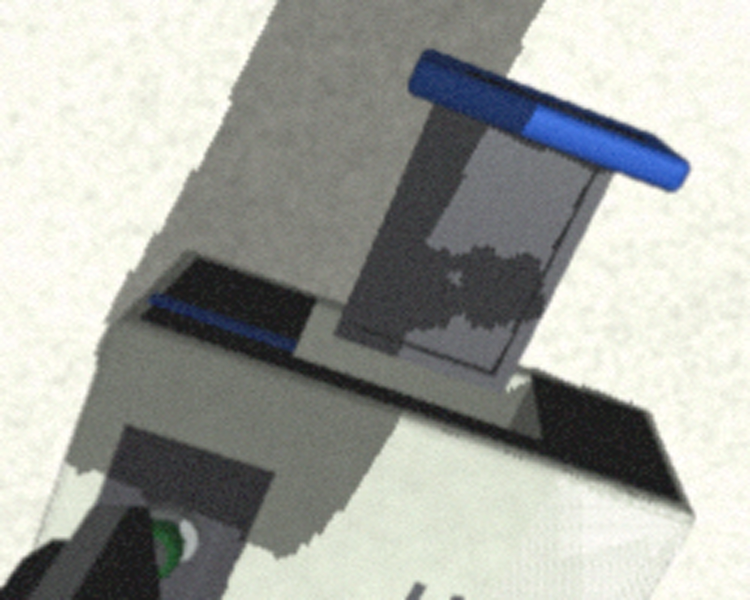

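View pics/w1c.png

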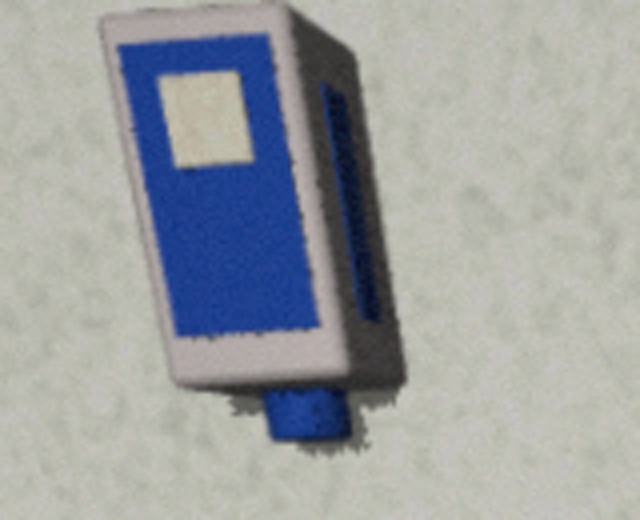

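```bash
python3 - <<'E'
from h import *
import pickle
c=pickle.load(open("w1.pkl","rb"))
def ang(a,b): d=b-a; return np.degrees(np.arctan2(d[1],d[0])).round(1),np.hypot(*d[:2]).round(4)
P={k:atz(c,p,z) for k,(p,z) in dict(rR=((206,249.2),.095),rL=((401,318.9),.095),pR=((306.7,163),.08),pL=((394,199.7),.08),pRo=((311,149),.08),pLo=((399,192),.08),c1=((105.8,4.5),.04),c2=((151.3,1.3),.04),c3=((167.5,95),.04),c4=((123.8,95.5),.04),fR=((282,252),.024),fL=((336,267),.03)).items()}
for k,v in P.items(): print(k,v.round(4))
print("roof",ang(P["rR"],P["rL"]),"panel",ang(P["pR"],P["pL"]))
print("cart",ang(P["c1"],P["c4"]),ang(P["c2"],P["c3"]),ang(P["c1"],P["c2"]),"block ctr",np.mean([P[f"c{i}"] for i in (1,2,3,4)],0))
E
```

```text
rR [ 0.5746 -0.1315  0.095 ]
rL [0.5515 0.0642 0.095 ]
pR [ 0.4644 -0.0859  0.08  ]
pL [ 0.4557 -0.0007  0.08  ]
pRo [ 0.452  -0.0882  0.08  ]
pLo [ 0.4476 -0.0005  0.08  ]
c1 [ 0.4307 -0.305   0.04  ]
c2 [ 0.4097 -0.27    0.04  ]
c3 [ 0.4751 -0.2299  0.04  ]
c4 [ 0.495  -0.2666  0.04  ]
fR [ 0.5712 -0.0644  0.024 ]
fL [ 0.5563 -0.0034  0.03  ]
roof (np.float64(96.7), np.float64(0.197)) panel (np.float64(95.8), np.float64(0.0857))
cart (np.float64(30.9), np.float64(0.0749)) (np.float64(31.4), np.float64(0.0767)) (np.float64(120.9), np.float64(0.0409)) block ctr [ 0.45262247 -0.26787568  0.04      ]
```

Everything agrees: reader yaw is 6.5°, cartridge yaw is 31°, and the block centre is at (0.453, -0.268). I'll approach over the cartridge.

>>> move_arm(steps=[1,-1,-4.4,-1.5,0,0,2.7,1,-1,-4.4,-1.5,0,0,0,1,-1,-4.4,-1.5,0,0,0,1,-1,-4.4,-1.5,0,0,0,1,-1,-4.4,-1.5,0,0,0,1,0,0,-4,0,0,0,1,0,0,-3,0,0,0,1,0,0,0,0,0,0])

```text
t: 3.85
eef_pos: [0.451, -0.2649, 0.1326]
tool_rot: [-0.003, -0.269, 0.963, 0.003]
contact_force: [-0.3, 0.4, -0.1]
gripper_width: 0.996
```

```bash
python3 w.py w2 cart_blue snout; python3 -c "
from h import *; print(wristT().round(3)[:3,:3],status.get_obs()['q'].round(2))"
```

```text
cart_blue [312, 258] 0.93 [ 0.4583 -0.269   0.02  ]
snout [317, 314] 0.8 [ 0.4965 -0.242   0.016 ]
4.0 [ 0.454  -0.2668  0.1373]
[[-0.856 -0.517  0.001]
 [-0.517  0.856 -0.   ]
 [-0.001 -0.001 -1.   ]] [ 0.17  0.4   0.3   2.03 -0.17  0.73  2.69]
```

View pics/w2.png

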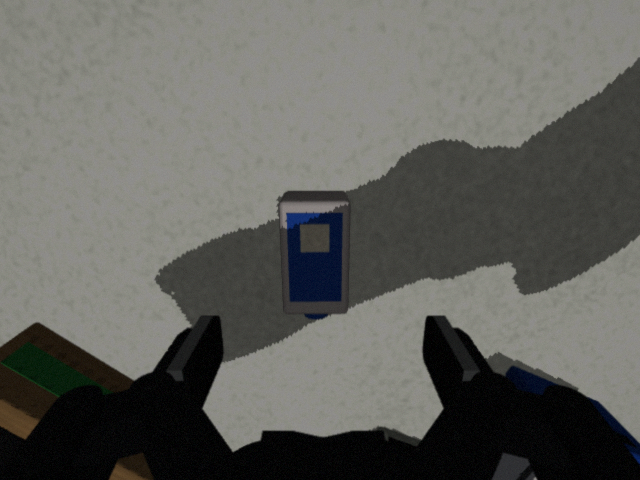

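Cartridge is centred between the jaws at (315,255), aligned with the image's vertical axis, with the snout pointing away at (317,316). Now descend and grip.

>>> move_arm(steps=[1,0,0,-4,0,0,0,1,0,0,-3.5,0,0,0,1,0,0,-1.8,0,0,0,1,0,0,-1,0,0,0,1,0,0,0,0,0,0,1,0,0,0,0,0,0], newtons=30)

```text
t: 4.6
eef_pos: [0.4538, -0.2678, 0.0346]
tool_rot: [0.001, -0.268, 0.964, -0.001]
contact_force: [0.9, -0.5, 0.4]
gripper_width: 0.999
```

>>> move_arm(steps=[-1,0,0,0,0,0,0,-1,0,0,0,0,0,0,-1,0,0,0,0,0,0,-1,0,0,0,0,0,0,-1,0,0,0,0,0,0,-1,0,0,0,0,0,0,-1,0,0,0,0,0,0,-1,0,0,0,0,0,0])

```text
t: 5.4
eef_pos: [0.4531, -0.2677, 0.034]
tool_rot: [0.001, -0.267, 0.964, -0.0]
contact_force: [-1.2, -0.5, 7.0]
gripper_width: 0.513
```

>>> move_arm(steps=[-1,0,0,2,0,0,0,-1,0,0,3.5,0,0,0,-1,0,0,4,0,0,0,-1,0,0,3.1,0,0,0,-1,0.8,3.8,0,0,0,-6.1,-1,0.8,3.8,0,0,0,-6.1,-1,0.8,3.8,0,0,0,-6.1,-1,0.8,3.8,0,0,0,-6.1])

```text
t: 6.2
eef_pos: [0.4844, -0.114, 0.1593]
tool_rot: [-0.0, -0.055, 0.998, 0.0]
contact_force: [2.0, -0.1, -1.2]
gripper_width: 0.51
```

>>> move_arm(steps=[-1,0.8,3.8,0,0,0,0,-1,1.1,3.8,0,0,0,0,-1,0,0,0,0,0,0,-1,0,0,0,0,0,0])

```text
t: 6.6
eef_pos: [0.5034, -0.0385, 0.159]
tool_rot: [-0.0, -0.059, 0.998, 0.0]
contact_force: [-0.3, -0.6, -0.7]
gripper_width: 0.514
```

```bash
python3 w.py w3 cart_blue=.140 snout=.136 tray_floor tray_front; python3 -c "
from h import *; T=wristT(); print(np.degrees(np.arctan2(T[1,1],T[0,1])),T[:3,2].round(4),T[:3,3]);c=cam('side');save(c,'s3');c=cam('top');save(c,'t3')"
```

```text
cart_blue [320, 340] 0.89 [ 0.5118 -0.0388  0.14  ]
snout [324, 418] 0.7 [ 0.5598 -0.0315  0.136 ]
tray_front [325, 173] 0.7 [ 0.4498 -0.0437  0.049 ]
6.85 [ 0.5032 -0.0408  0.1592]
96.48858061520848 [-3.e-04 -3.e-04 -1.e+00] [ 0.50315485 -0.04081162  0.15917788]
```

View pics/w3.png

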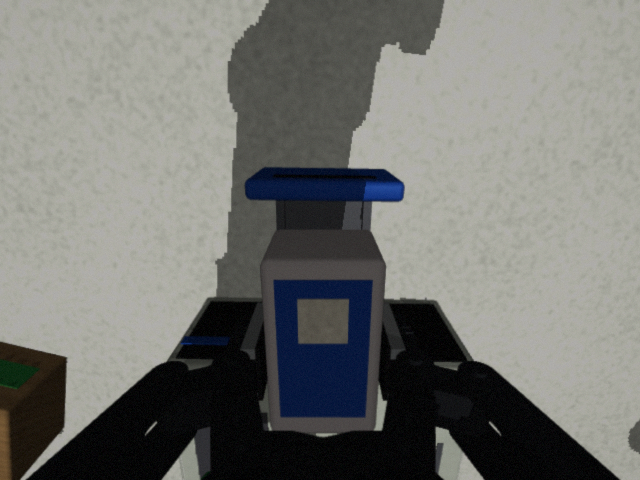

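View pics/s3.png

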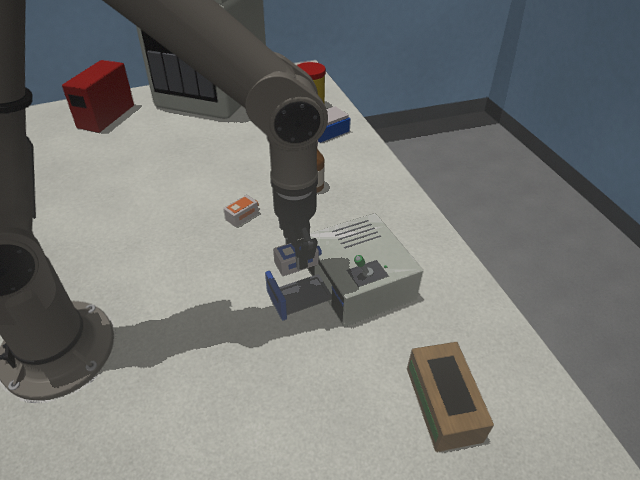

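The cartridge hangs level at (322,345), rear face at rows 231–266. The panel is at (325,185) and the tray sides are at columns 278 and 370. The side view confirms it hovers above the tray. Now compute the offsets.

```bash
python3 - <<'E'
import cv2
a=cv2.imread("pics/w3.png")[150:310,200:450]
cv2.imwrite("pics/w3z.png",cv2.convertScaleAbs(cv2.resize(a,None,fx=3.2,fy=3.2,interpolation=cv2.INTER_CUBIC),alpha=2,beta=30))
E
```

```text
(no output)
```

View pics/w3z.png

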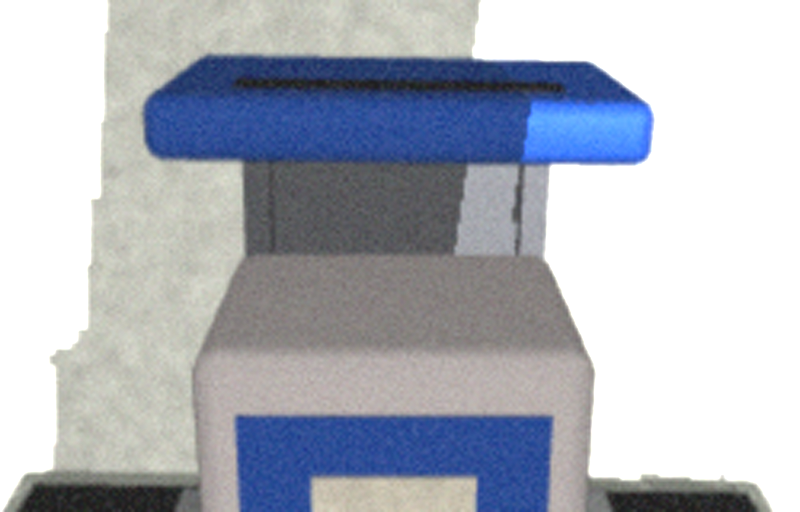

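```bash
python3 - <<'E'
from h import *
import pickle
c=pickle.load(open("w3.pkl","rb"))
u=np.array([np.cos(np.radians(6.5)),np.sin(np.radians(6.5))]);v=np.array([-u[1],u[0]])
t=np.array([.5032,-.0408])
def f(n,p,z):
    q=atz(c,p,z)[:2]; print(n,q.round(4),"along/lat rel tcp",((q-t)@u).round(4),((q-t)@v).round(4))
f("panel inL",(246,199.4),.08);f("panel inR",(403,200),.08);f("outL",(245.3,182.8),.08)
f("lip outer L",(276.6,228),.030);f("lip outer R",(370.9,228),.030)
f("lip in L",(285,228),.030);f("lip in R",(361.9,228),.030)
for z in (.125,): f("cart bot L",(275,230.6),z);f("cart bot R",(371.3,230.6),z)
f("cart top L",(261,261),.165);f("cart top R",(385,261),.165)
E
```

```text
panel inL [ 0.4653 -0.0867] along/lat rel tcp -0.0429 -0.0413
panel inR [0.4552 0.001 ] along/lat rel tcp -0.043 0.047
outL [ 0.456  -0.0875] along/lat rel tcp -0.0522 -0.0411
lip outer L [ 0.4952 -0.0733] along/lat rel tcp -0.0116 -0.0313
lip outer R [ 0.4872 -0.0055] along/lat rel tcp -0.0119 0.0369
lip in L [ 0.4945 -0.0672] along/lat rel tcp -0.0116 -0.0253
lip in R [ 0.488 -0.012] along/lat rel tcp -0.0119 0.0304
cart bot L [ 0.4674 -0.0645] along/lat rel tcp -0.0382 -0.0195
cart bot R [ 0.4624 -0.0218] along/lat rel tcp -0.0384 0.0235
cart top L [ 0.4661 -0.0643] along/lat rel tcp -0.0395 -0.0191
cart top R [ 0.4612 -0.0225] along/lat rel tcp -0.0397 0.0229
```

The cartridge needs about 1.5 mm further in and 1 mm left, then I lower it.

>>> move_arm(steps=[-1,0.15,0.1,0,0,0,0,-1,0,0,-2.5,0,0,0,-1,0,0,-2.5,0,0,0,-1,0,0,-2,0,0,0,-1,0,0,-1,0,0,0,-1,0,0,0,0,0,0,-1,0,0,0,0,0,0])

```text
t: 7.65
eef_pos: [0.5055, -0.0386, 0.0797]
tool_rot: [0.0, -0.058, 0.998, -0.0]
contact_force: [0.2, 0.3, -0.8]
gripper_width: 0.508
```

```bash
python3 w.py w4 cart_blue=.065 ; python3 -c "
from h import *;c=cam('side');cv2.imwrite('pics/s4.png',cv2.resize(c['pixels'][200:360,200:440,::-1],None,fx=3.3,fy=3.3))"
```

```text
cart_blue [322, 337] 0.64 [ 0.5091 -0.039   0.065 ]
7.75 [ 0.5059 -0.0385  0.0801]
```

View pics/w4.png

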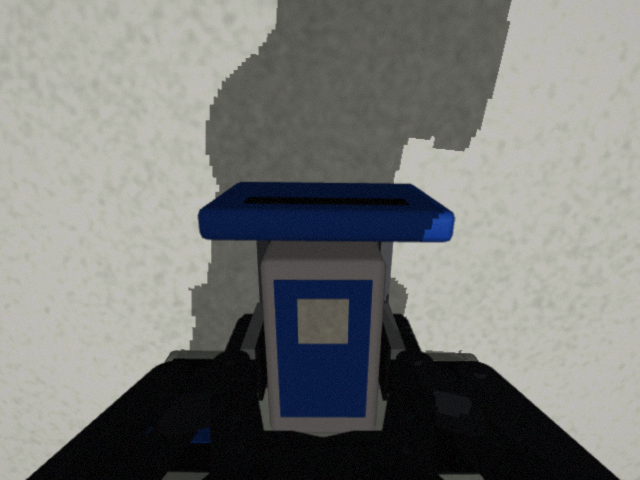

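View pics/s4.png

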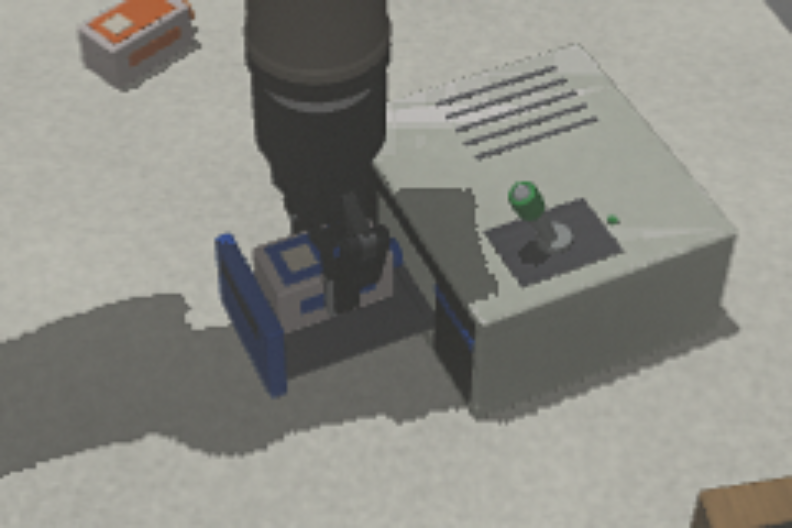

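```bash
python3 - <<'E'
from h import *
import pickle
c=pickle.load(open("w4.pkl","rb"))
u=np.array([np.cos(np.radians(6.5)),np.sin(np.radians(6.5))]);v=np.array([-u[1],u[0]])
t=np.array([.5057,-.0386])
for n,p,z in [("pL",(201,238),.08),("pR",(453,240),.08),("cL",(262,262),.086),("cR",(385,262),.086),("clL",(281,416),.086),("clR",(364,416),.086)]:
    q=atz(c,p,z)[:2]; print(n,((q-t)@u).round(4),((q-t)@v).round(4))
E
```

```text
pL -0.0465 -0.0428
pR -0.0459 0.0451
cL -0.04 -0.0209
cR -0.04 0.0207
clL 0.0266 -0.017
clR 0.0265 0.0163
```

>>> move_arm(steps=[-1,-0.05,0.1,-0.8,0,0,0,-1,0,0,-0.8,0,0,0,-1,0,0,-0.3,0,0,0,-1,0,0,-0.2,0,0,0,-1,0,0,0,0,0,0])

```text
t: 8.3
eef_pos: [0.5048, -0.0375, 0.0581]
tool_rot: [0.0, -0.058, 0.998, 0.0]
contact_force: [-0.5, -0.5, -0.5]
gripper_width: 0.51
```

>>> move_arm(steps=[-1,0,0,-0.1,0,0,0,-1,0,0,0,0,0,0])

```text
t: 8.5
eef_pos: [0.5055, -0.0374, 0.0579]
tool_rot: [0.001, -0.058, 0.998, 0.0]
contact_force: [-1.4, 0.8, 7.9]
gripper_width: 0.514
```

Contact force shows it is seated. Release.

>>> move_arm(steps=[0.15,0,0,0,0,0,0,0.3,0,0,0,0,0,0,0.5,0,0,0,0,0,0,0.5,0,0,0,0,0,0,0.5,0,0,2,0,0,0,0.5,0,0,4,0,0,0,0.5,0,0,4,0,0,0,0.5,0,0,3,0,0,0])

```text
t: 9.3
eef_pos: [0.5049, -0.0377, 0.1893]
tool_rot: [0.001, -0.058, 0.998, -0.0]
contact_force: [-0.0, 0.1, 0.5]
gripper_width: 0.748
```

```bash
python3 w.py w5 cart_blue=.044 tray_front; python3 -c "
from h import *;c=cam('side');cv2.imwrite('pics/s5.png',cv2.resize(c['pixels'][200:360,200:440,::-1],None,fx=3.3,fy=3.3))"
```

```text
tray_front [321, 166] 0.57 [ 0.4508 -0.0453  0.049 ]
9.45 [ 0.5058 -0.0374  0.189 ]
```

View pics/w5.png

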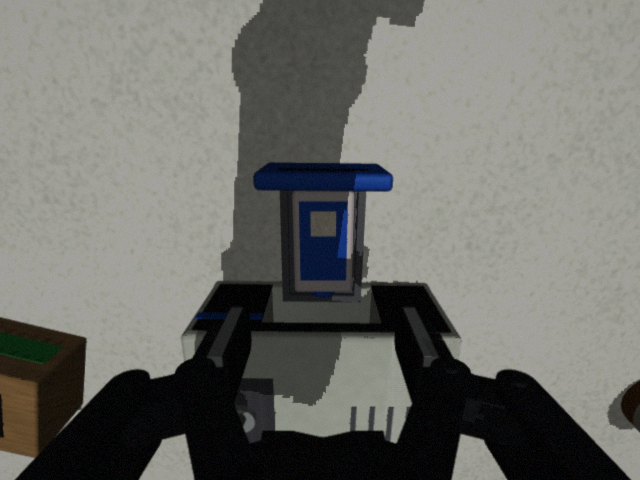

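View pics/s5.png

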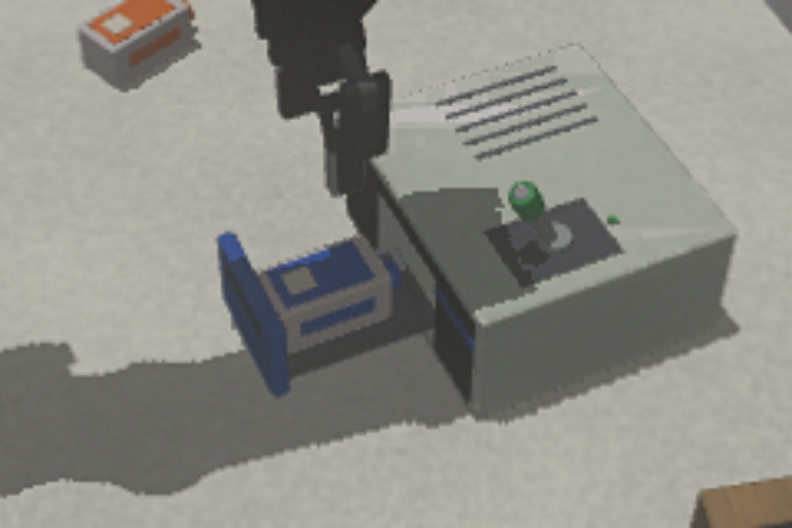

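The cartridge lies flat in the tray, label up and snout in: wrist view (323,245), side view snout at (393,268). Next I retreat, close the fingers, and drop down in front of the panel.

>>> move_arm(steps=[-1,-3,-0.3,0,0,0,0,-1,-3,-0.3,0,0,0,0,-1,-1.6,-0.2,0,0,0,0,-1,0,0,0,0,0,0,-1,0,0,-2,0,0,0,-1,0,0,-2,0,0,0,-1,0,0,0,0,0,0])

```text
t: 10.2
eef_pos: [0.4273, -0.0453, 0.1448]
tool_rot: [-0.003, -0.058, 0.998, -0.0]
contact_force: [-0.0, 0.3, -0.2]
gripper_width: -0.0
```

```bash
python3 w.py w6 tray_front; python3 -c "
from h import *;c=cam('side');cv2.imwrite('pics/s6.png',cv2.resize(c['pixels'][200:360,200:440,::-1],None,fx=3.3,fy=3.3));s=status.get_obs();print(s['gripper_width'],s['q'].round(2))"
```

```text
tray_front [320, 294] 0.58 [ 0.4505 -0.0447  0.049 ]
10.3 [ 0.4286 -0.0455  0.1467]
0.0019106983058166753 [-0.37  0.24  0.38  2.24 -0.14  0.68  1.79]
```

View pics/w6.png

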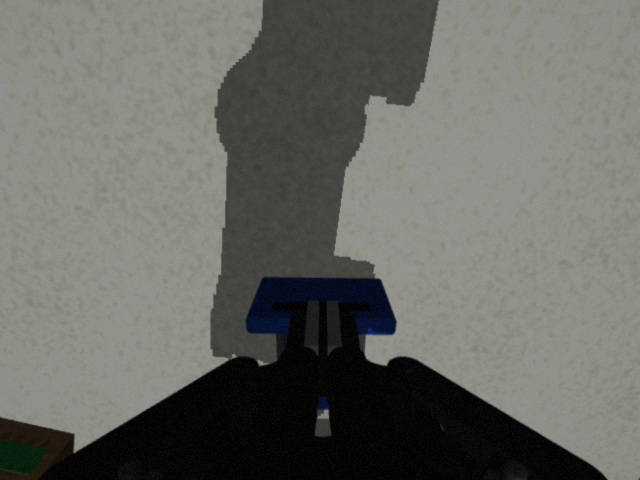

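View pics/s6.png

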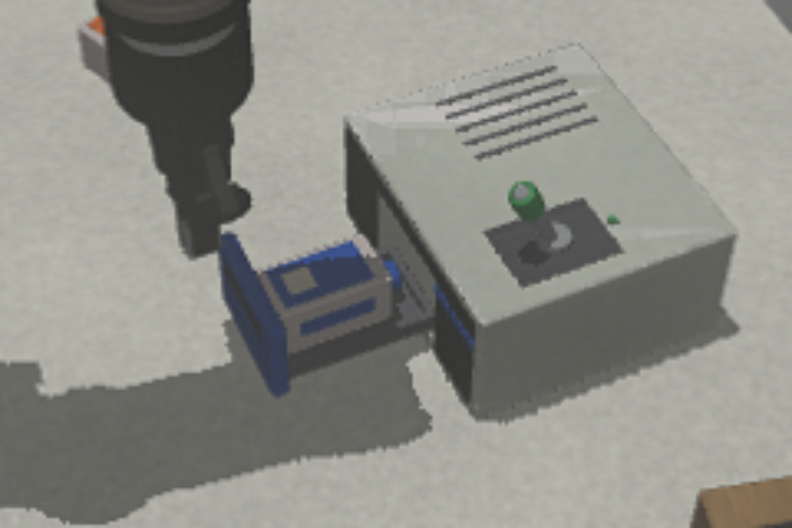

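>>> move_arm(steps=[-1,0,0,-2,0,0,0,-1,0,0,-2,0,0,0,-1,0,0,-1.5,0,0,0,-1,0,0,-1.5,0,0,0,-1,0,0,0,0,0,0])

```text
t: 10.85
eef_pos: [0.4283, -0.0454, 0.0766]
tool_rot: [-0.001, -0.058, 0.998, -0.0]
contact_force: [0.5, -0.1, 0.9]
gripper_width: 0.003
```

```bash
python3 -c "
from h import *;c=cam('side');cv2.imwrite('pics/s7.png',cv2.resize(c['pixels'][200:360,200:440,::-1],None,fx=3.3,fy=3.3));s=status.get_obs();print(s['eef_pos'],s['contact_force'],s['q'].round(2))"
```

```text
[ 0.4287537  -0.04548158  0.07732388] [-0.37925214 -0.44988165  0.11880603] [-0.3   0.39  0.31  2.28 -0.24  0.51  1.89]
```

View pics/s7.png

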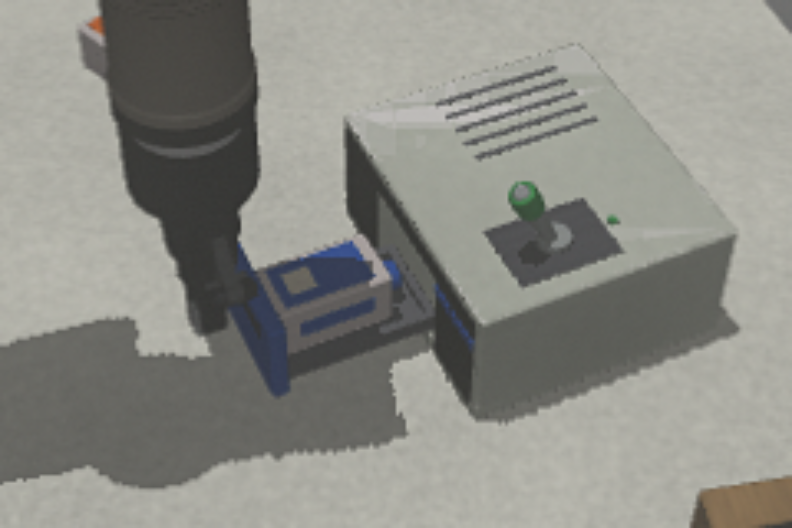

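>>> move_arm(steps=[-1,0.3,0.03,-0.4,0,0,0,-1,0.4,0.05,-0.3,0,0,0,-1,0.4,0.04,0,0,0,0,-1,0.5,0.06,0,0,0,0,-1,0.6,0.07,0,0,0,0,-1,0.7,0.08,0,0,0,0,-1,0.8,0.09,0,0,0,0,-1,0.8,0.09,0,0,0,0])

```text
t: 11.7
eef_pos: [0.4743, -0.0405, 0.0702]
tool_rot: [0.0, -0.058, 0.998, -0.0]
contact_force: [-2.6, -1.3, 2.0]
gripper_width: 0.001
```

>>> move_arm(steps=[-1,0.8,0.09,0,0,0,0,-1,0.8,0.09,0,0,0,0,-1,0.8,0.09,0,0,0,0,-1,0.8,0.09,0,0,0,0,-1,0.7,0.08,0,0,0,0,-1,0.7,0.08,0,0,0,0])

```text
t: 12.3
eef_pos: [0.5201, -0.0351, 0.0701]
tool_rot: [-0.0, -0.058, 0.998, -0.0]
contact_force: [-2.4, -2.4, 0.8]
gripper_width: 0.001
```

```bash
python3 -c "
from h import *;c=cam('side');cv2.imwrite('pics/s8.png',cv2.resize(c['pixels'][200:360,200:440,::-1],None,fx=3.3,fy=3.3));s=status.get_obs();print(s['eef_pos'],s['contact_force'],s['q'].round(2))"
```

```text
[ 0.52151263 -0.03475434  0.07029088] [-0.49702379 -0.55532569 -0.69666412] [-0.29  0.51  0.3   2.08 -0.26  0.59  1.88]
```

View pics/s8.png

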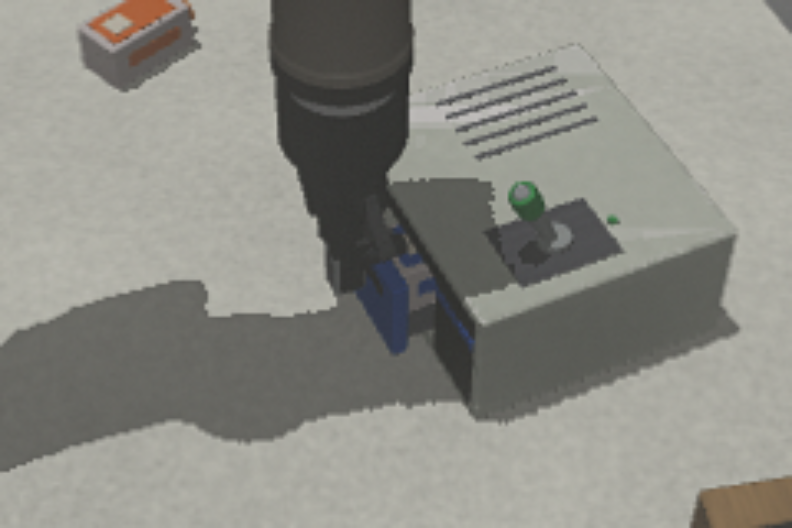

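>>> move_arm(steps=[-1,0.5,0.06,0,0,0,0,-1,0.5,0.06,0,0,0,0,-1,0.4,0.04,0,0,0,0,-1,0.2,0.02,0,0,0,0,-1,0.2,0.02,0,0,0,0])

```text
t: 12.85
eef_pos: [0.5376, -0.0329, 0.0702]
tool_rot: [-0.0, -0.058, 0.998, 0.0]
contact_force: [-3.1, -0.2, 0.4]
gripper_width: 0.002
```

>>> move_arm(steps=[-1,0.2,0.02,0,0,0,0,-1,0,0,0,0,0,0])

```text
t: 13.05
eef_pos: [0.5387, -0.0329, 0.07]
tool_rot: [-0.001, -0.058, 0.998, 0.0]
contact_force: [-4.4, -0.4, 2.1]
gripper_width: 0.002
```

>>> move_arm(steps=[-1,0.2,0.02,0,0,0,0,-1,0,0,0,0,0,0])

```text
t: 13.25
eef_pos: [0.5388, -0.033, 0.0698]
tool_rot: [-0.003, -0.058, 0.998, 0.0]
contact_force: [-10.9, -0.3, 6.8]
gripper_width: 0.001
```

>>> move_arm(steps=[-1,0.1,0.01,0,0,0,0,-1,0,0,0,0,0,0])

```text
t: 13.45
eef_pos: [0.5388, -0.033, 0.0696]
tool_rot: [-0.004, -0.057, 0.998, 0.0]
contact_force: [-12.4, -1.0, 8.2]
gripper_width: -0.0
```

```bash
python3 -c "
from h import *;c=cam('side');cv2.imwrite('pics/s9.png',cv2.resize(c['pixels'][200:360,200:440,::-1],None,fx=3.3,fy=3.3));s=status.get_obs();print(s['eef_pos'],s['contact_force'],s['q'].round(2))"
```

```text
[ 0.53882507 -0.03296096  0.06961306] [-11.41391399  -0.59996924   8.07046936] [-0.29  0.53  0.3   2.03 -0.27  0.62  1.88]
```

View pics/s9.png

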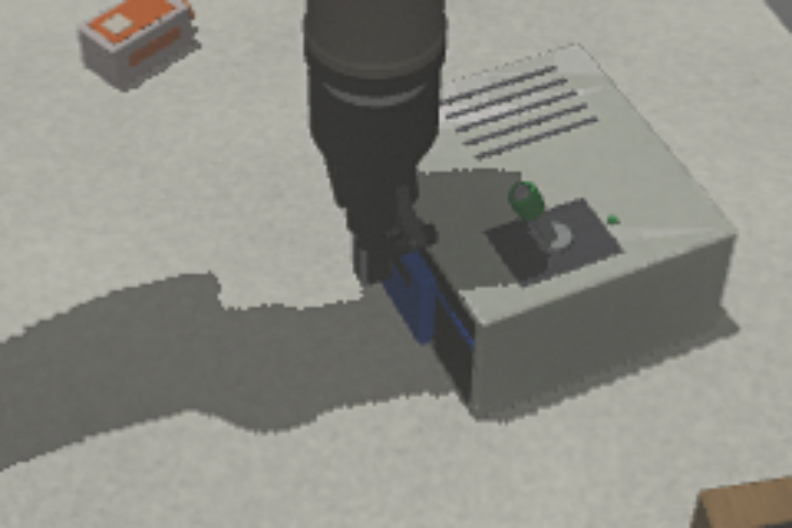

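>>> move_arm(steps=[-1,-1,-0.1,0,0,0,0,-1,-2,-0.2,0,0,0,0,-1,-2,-0.2,0,0,0,0,-1,0,0,4,0,0,0,-1,0,0,4,0,0,0,-1,0,0,4,0,0,0,-1,0,0,2,0,0,0,-1,0,0,0,0,0,0])

```text
t: 14.3
eef_pos: [0.4954, -0.0374, 0.2137]
tool_rot: [0.004, -0.058, 0.998, 0.0]
contact_force: [1.1, 0.4, -0.3]
gripper_width: 0.003
```

```bash
python3 w.py w10 tray_front toggle_tip toggle_pivot; python3 -c "
from h import *;c=cam('side');save(c,'s10f');cv2.imwrite('pics/s10.png',cv2.resize(c['pixels'][200:360,200:440,::-1],None,fx=3.3,fy=3.3));s=status.get_obs();print(s['eef_pos'],s['contact_force'],s['q'].round(2))
for q in ['tray_front','toggle_tip','toggle_pivot']:
  for x in models.place_of('side',q): print(q,x)"
```

```text
tray_front [321, 286] 0.87 [ 0.5481 -0.033   0.049 ]
14.5 [ 0.492  -0.0375  0.2091]
[ 0.49188021 -0.0375377   0.20896831] [ 0.32350866 -0.07025056 -0.61373331] [-0.4   0.24  0.41  2.05 -0.12  0.87  1.77]
tray_front {'position': [281.5, 318.3], 'score': 0.9}
toggle_tip {'position': [255.5, 357.9], 'score': 0.69}
toggle_pivot {'position': [275.3, 364.5], 'score': 0.95}
```

View pics/w10.png

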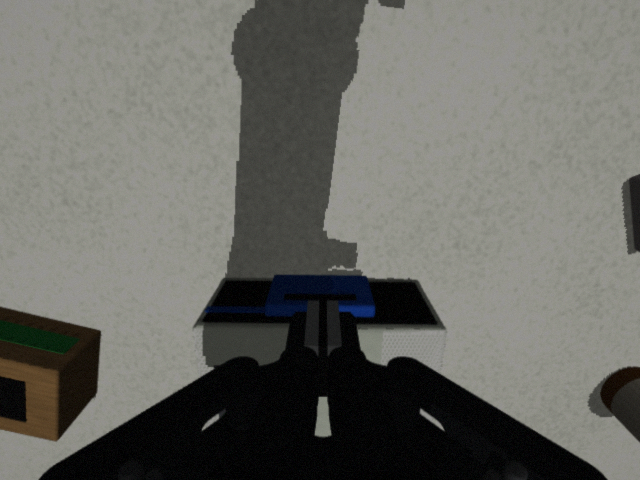

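View pics/s10.png

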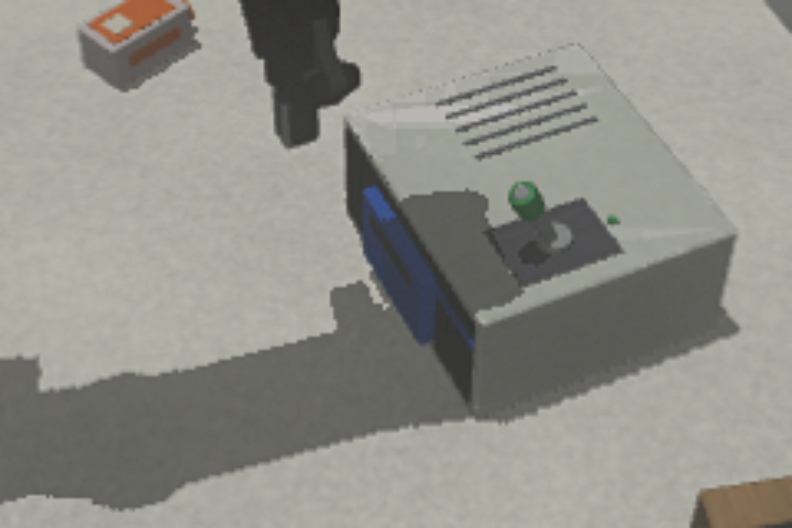

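```bash
python3 - <<'E'
from h import *
c=cam('side'); im=c["pixels"][:,:,::-1].copy()
from scipy.optimize import least_squares
# zoom px -> full px
Z=lambda x,y:(200+x/3.3,200+y/3.3)
obs={(-.09,-.1,.095):Z(478,326),(-.09,.1,.095):Z(345,118),(.09,-.1,.095):Z(736,236),(.09,.1,.095):Z(578,43),(-.09,-.1,0):Z(473,412)}
M=np.array(list(obs));O=np.array(list(obs.values()))
def W(p,M): 
    r=R.from_euler('z',p[2]).as_matrix(); return np.asarray(M)@r.T+[p[0],p[1],p[3]]
f=lambda p:(proj(c,W(p,M))-O).ravel()
s=least_squares(f,[.653,-.023,.11,0]);print(s.x.round(4),s.fun.reshape(-1,2).round(1).tolist())
for o in (0,.003,.006,.01):
    P=proj(c,W(s.x,[(-.102-o,-.045,.018),(-.102-o,-.045,.08),(-.102-o,.045,.08),(-.09-o,-.045,.08),(-.09-o,-.045,.018)]))
    print(o,((P-200)*3.3).round(0).tolist())
cv2.imwrite("pics/s11.png",cv2.convertScaleAbs(cv2.resize(im[250:330,300:360],None,fx=7,fy=7,interpolation=cv2.INTER_CUBIC),alpha=1.8,beta=20))
E
```

```text
[ 0.6587 -0.0068  0.0954 -0.0203] [[0.4, -0.9], [0.5, -0.8], [-0.8, -1.0], [0.2, 0.7], [-0.2, 2.0]]
0 [[419.0, 346.0], [421.0, 283.0], [363.0, 189.0], [439.0, 277.0], [436.0, 340.0]]
0.003 [[415.0, 347.0], [417.0, 284.0], [359.0, 190.0], [434.0, 278.0], [432.0, 341.0]]
0.006 [[411.0, 349.0], [413.0, 286.0], [355.0, 192.0], [430.0, 280.0], [428.0, 343.0]]
0.01 [[405.0, 351.0], [407.0, 288.0], [349.0, 193.0], [424.0, 282.0], [422.0, 345.0]]
```

View pics/s11.png

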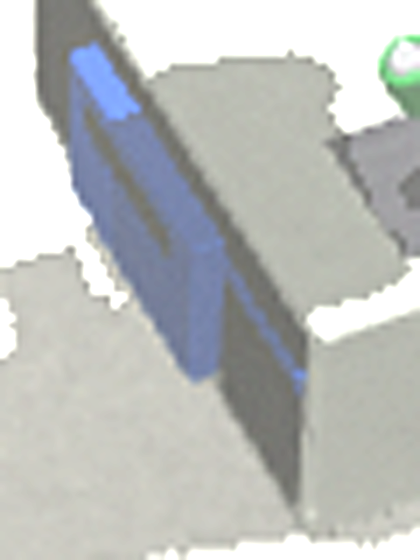

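The panel lies at o≈0 within about 1 mm: its outer corners at zoom (421,344) and (363,188) match the home model, and it hit a hard stop. Now the toggle: approach in front of it.

>>> move_arm(steps=[-1,2.1,-1.4,0,0,0,0,-1,2.1,-1.4,0,0,0,0,-1,2.1,-1.4,0,0,0,0,-1,1.8,-1.4,0,0,0,0,-1,0,0,-2.5,0,0,0,-1,0,0,-2,0,0,0,-1,0,0,0,0,0,0])

```text
t: 15.45
eef_pos: [0.5716, -0.0935, 0.1622]
tool_rot: [-0.003, -0.058, 0.998, 0.0]
contact_force: [-0.4, 0.9, -0.2]
gripper_width: -0.001
```

```bash
python3 -c "
from h import *;c=cam('side');cv2.imwrite('pics/s12.png',cv2.resize(c['pixels'][200:320,270:450,::-1],None,fx=4.4,fy=4.4));s=status.get_obs();print(s['eef_pos'],s['contact_force'],s['q'].round(2))"
```

```text
[ 0.57251642 -0.09360892  0.16382396] [ 0.48084176  0.57430538 -0.68905097] [-0.25  0.45  0.4   1.89 -0.23  0.85  1.95]
```

View pics/s12.png

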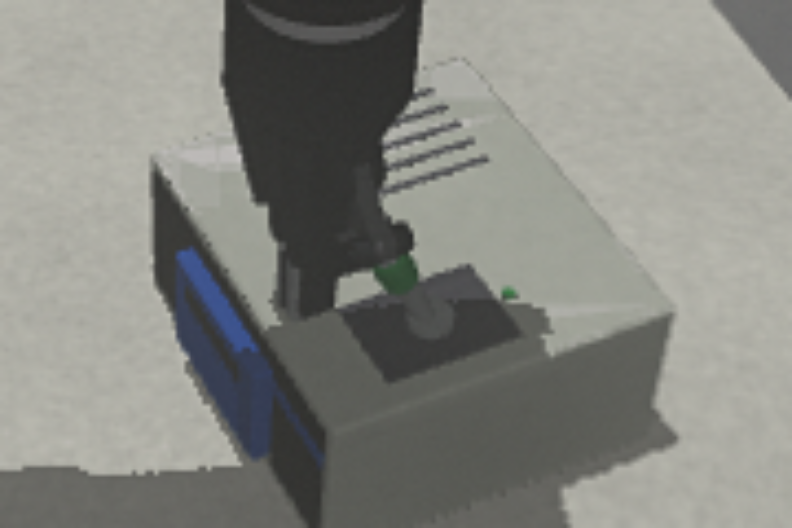

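>>> move_arm(steps=[-1,0.8,0.09,0,0,0,0,-1,0.8,0.09,0,0,0,0,-1,0.6,0.07,0,0,0,0,-1,0.6,0.07,0,0,0,0,-1,0.6,0.07,0,0,0,0])

```text
t: 16.0
eef_pos: [0.6079, -0.0897, 0.1653]
tool_rot: [-0.0, -0.058, 0.998, 0.0]
contact_force: [-1.4, 0.6, -0.3]
gripper_width: -0.001
```

>>> move_arm(steps=[-1,0.6,0.07,0,0,0,0,-1,0.6,0.07,0,0,0,0,-1,0.6,0.07,0,0,0,0,-1,0,0,0,0,0,0])

```text
t: 16.4
eef_pos: [0.6268, -0.0873, 0.1653]
tool_rot: [0.001, -0.058, 0.998, -0.0]
contact_force: [0.2, 0.8, 0.1]
gripper_width: -0.001
```

```bash
python3 -c "
from h import *;c=cam('side');cv2.imwrite('pics/s13.png',cv2.resize(c['pixels'][200:320,270:450,::-1],None,fx=4.4,fy=4.4));s=status.get_obs();print(s['eef_pos'],s['contact_force'],s['q'].round(2))"
```

```text
[ 0.62617162 -0.08751178  0.16521105] [-0.19511087 -0.53647593 -0.13845439] [-0.24  0.53  0.39  1.77 -0.25  0.9   1.94]
```

View pics/s13.png

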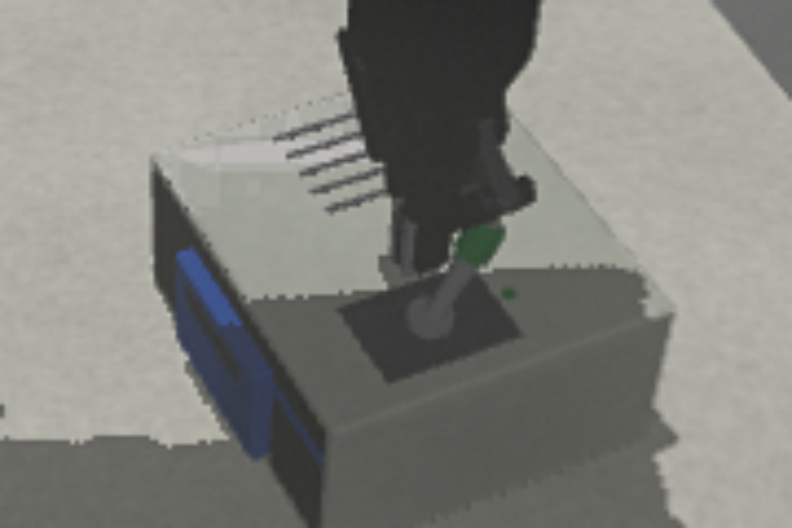

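The toggle now leans to the back, tip at (480,240). Retreat backwards, then up.

>>> move_arm(steps=[-1,-1,-0.1,0,0,0,0,-1,-2,-0.2,0,0,0,0,-1,-2,-0.2,2,0,0,0,-1,-2,0,4,0,0,0,-1,-4,1,2,0,0,0,-1,-4,2,0,0,0,0,-1,0,3,0,0,0,0,-1,0,3,0,0,0,0])

```text
t: 17.25
eef_pos: [0.4733, -0.0026, 0.2455]
tool_rot: [0.0, -0.057, 0.998, 0.001]
contact_force: [0.3, 0.9, -0.0]
gripper_width: -0.002
```

```bash
python3 -c "
from h import *;c=cam('side');save(c,'s14');cv2.imwrite('pics/s14z.png',cv2.resize(c['pixels'][200:360,200:440,::-1],None,fx=3.3,fy=3.3));c=cam('top');save(c,'t14')
s=status.get_obs();print(s['t'],s['eef_pos'],s['contact_force'])
for n in ('side','top'):
  for q in ['cart_orange','bottle','gloves','tray_front','toggle_tip']:
    print(n,q,[(np.round(x['position'],1),round(x['score'],2)) for x in models.place_of(n,q)[:2]])"
```

```text
17.35 [0.4744526  0.00121232 0.24526133] [ 0.3342037   0.65063911 -1.19766991]
side cart_orange [(array([208.3, 241.3]), 0.71)]
side bottle [(array([187.4, 313.7]), 0.59)]
side gloves [(array([407.4, 443.7]), 0.7)]
side tray_front [(array([282.9, 319.1]), 0.81)]
side toggle_tip [(array([248.3, 380.6]), 0.44)]
top cart_orange [(array([277.4, 190.9]), 0.61)]
top bottle [(array([200.8, 174.2]), 0.9)]
top gloves [(array([198.1, 442.4]), 0.83)]
top tray_front [(array([240. , 317.9]), 0.57), (array([275.6, 194. ]), 0.31)]
top toggle_tip [(array([201.8, 174.4]), 0.63), (array([188. , 338.6]), 0.58)]
```

View pics/s14z.png

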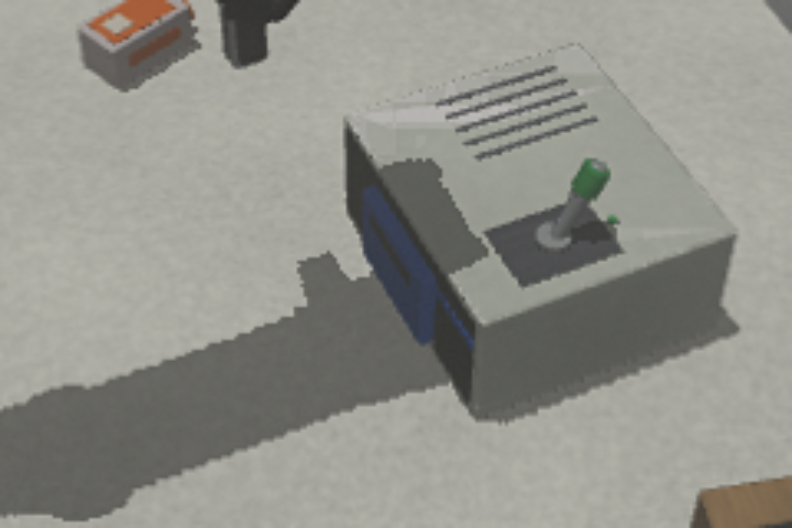

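View pics/t14.png

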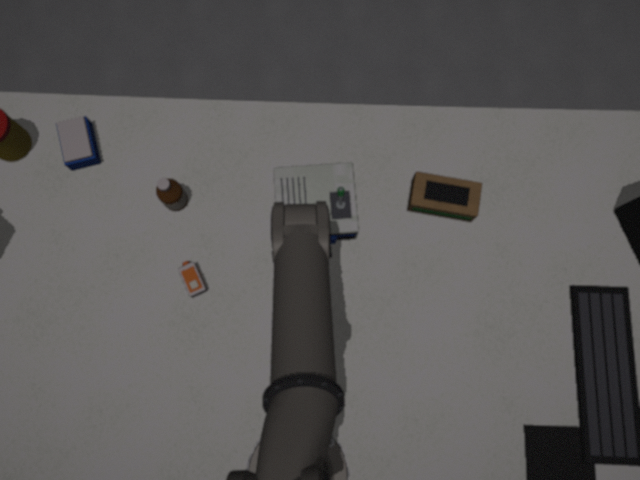

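The toggle leans back, tip at zoom (592,175). The panel is home at (398,265). The orange cartridge (191,278), bottle (172,193) and glove box (445,196) are where they started, and the arm is clear. Handing in.

```bash
python3 -c "
from h import *;print(order.hand_in())"
```

```text
the job is handed in; nothing more can be done
None
```

I finished the job and handed it in at about 17.4 s on the robot's clock; the hand-in reports no verdict.

- **Cartridge:** I gripped the blue cartridge across its 44 mm sides and lowered it into the tray with the label up and the snout inward. I let go only once the wrist force showed it resting on the tray, at about 8 N. Pictures taken before the tray was closed showed it flat between the lips.
- **Tray:** I pushed the panel in with the closed fingers until it stopped, at about 12 N. In the side picture its corners match the fully home position to about 1 mm. The side-camera fit of the reader's pose was a few centimetres off my other estimates (x, y and z). It still fits the picture to within 2 pixels, so I used it only for the comparison within that picture.
- **Toggle:** I pushed it over after the tray was home. The last side picture shows it leaning towards the back.
- **Other things:** The orange cartridge, bottle and glove box were found within about 2 pixels of where they started. The arm was clear of everything at the end.
- **Network misreadings:** In the last top view the networks' best answer for the toggle tip was the bottle, and a low-scoring one for the tray front was the orange cartridge. I relied on the pictures there.
- **Not checked:** I couldn't see the cartridge once the tray was closed.

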